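# Fit the shears' pivot pin and hold the loupe over it

## Robot

A 6-joint arm with a two-finger parallel gripper is mounted at the origin on the work surface. World frame = base frame: x ahead of the robot, y to its left, z up, the work surface at z = 0. Lengths are in m, angles in rad, forces in N, time in s.
With the tool pointing down it reaches from about 0.375 to 0.825 m from the base axis. Payload 5.5 kg.
Tool frame: the origin (TCP) lies at the very end of the fingers, on their centre line; the grasp point (between the pads) lies behind it (manip.tcp_to_grasp is the z of the grasp point in the tool frame, in m); z points along the fingers, y is the line along which they close (so a half turn about z gives the same grasp; the last joint's range is limited). The gripper opens to 85 mm and grips with 20 to 120 N. Pads are 22 mm wide; open, the fingers measure 114 mm over their backs; the gripper's body (76 mm by 85 mm) begins 54 mm behind the grasp point. The pads swing forward as they close: fully open they stand 13 mm farther back than shut.
Start: joints at [1.178, 0.314, -0.047, 1.21, 0, 1.571], TCP at [0.23, 0.554, 0.231] pointing down, gripper open.
Joint ranges: [-2.67, 2.67], [-0.69, 1.73], [-1.03, 1.25], [-2.08, 2.16], [-1.42, 1.45], [-3.14, 3.14]. Speed limits (rad/s): [2.39, 2.39, 3.01, 3.14, 3.14, 3.14].

## Interface

Orientations are given as a unit quaternion [x, y, z, w].
In Python, from workcell import manip gives the robot as it stands.
- The arm moves only by the tool apply_moves, never from a script. Its argument "commands" is a list of rows, each an object with "travel": the shift along the tool's x, y, z in units of 0.3 m (1.0 is 0.3 m), a list of three; "rotation": the turn, a rotation vector about the tool's x, y, z in units of 360 degrees (1.0 is 360 degrees), a list of three. In form: [{"travel": [tx, ty, tz], "rotation": [wx, wy, wz]}, ...]. A call has 1 to 5 rows; each row shifts and turns the commanded pose from where the row before left it, along the tool's axes as they then stand; what a row does not reach is not made up. A row lasts 1/12 s, in which the tool goes at most 41.7 mm and 7.16 degrees, less where a joint would pass 70% of its speed; a pose out of reach is approached as far as the arm can. A call with a number of a shift or a turn outside -1 to 1 is refused whole. A call with a gripper value outside its range is refused whole. "gripper" is the closure, from -1 (fully open) to 1 (shut), set as the call begins (left out, the last holds). The fingers move at their own pace and stop on an object; the grip force is fixed at half the most. Time passes only in rows, so rows that do not move let the fingers close. It gives the time, the measured TCP pose, the force, the opening and the grip force at its end, in the units of the state.
- manip.read_state(): the state, without advancing time (a new reading comes with each control period).
- manip.snapshot(name): name is "scene" or "top" or "wrist"; returns a dict with "img" (384x512x3 uint8, blue, green, red), "depth" (384x512 float32, m along the optical axis (not along the pixel's ray), 0 where there is no reading), "fx", "fy", "cx", "cy" (pixels), "cam_to_world" (4x4, takes a point from camera to world coordinates); the wrist camera has in their place "mount" (4x4, takes a point from camera to tool coordinates, whose origin is the TCP and whose axes are the flange's). Camera axes: x right, y up, looking along -z (the intrinsics and any distortion apply to the point x, -y, -z); pixel columns grow to the right and rows downward; lengths in m; the calibration is good to about 2 mm. A picture is of the moment at which its call begins: read the wrist's pose just before it.
- manip.hand_in(): hands the job in; it is judged then, once.
Trained networks look in a picture, given as the dict that the camera call returned (one of the last four; its "shot" number tells which), for a name from the list of things; names that differ only in an ending like _2 or _b are one class to them, and where a whole thing is asked for, a point or a joint stands for the part that bears it (a point fixed in the world has none). Each returns a list of dicts, best first, with "p" (0 to 1); they miss things now and then, are a little off and sometimes report something else, mostly with a low value. They report only what shows in the picture. A call takes as long as a camera call.
- manip.recognise(name, picture): "point" ([x, y, z] in m, in world coordinates, good to about 4 mm: the middle of the surface that is visible of it).
The state is a dict: "time": time; "joints": joint angles; "joint_vel": joint speeds; "tau": joint torques, N m; "tool_pos": TCP position; "tcp_rot": TCP orientation; "wrist_force": force on the tool from outside, world axes, zero at the start; "torque": the same for the moment, N m; "opening": opening from 0.0 (shut) to 1.0 (fully open); "finger_force": force on a finger pad.
Only numpy, scipy, OpenCV 4.12 (cv2) and the standard library are available. Lean on these libraries where they do the work, as an engineer would, in place of code of your own. Each camera call takes 0.05 s, during which the arm holds its last target. There are 200 camera calls.

## Task

Take the round-headed tapered pivot pin out of the wooden stand, set it fully down into the pivot hole of the shears on the assembly block and let go of it. Then pick up the loupe by its wooden handle and hold it over the pivot to inspect the seat: glass level, centred above the pin, at the focal height marked by the tip of the height gauge's jaw. Finish while still holding it there, steady and touching nothing but your hand; never bring the loupe against the shears or the pin, and leave the gauge as it is set and everything else where it lies.

Things in the scene. Friction and masses are not known exactly. Their poses are not given: they have to be found in the camera images.
- pin_head (a point): centre of the head of the pivot pin, bright steel, 45 g: round flat-topped head 20 mm across, 12 mm tall; below it a round shank 27 mm long tapering from 11.6 mm at the head to 6 mm at its flat end. The point is 6 mm above the head's underside, z up. It hangs upright by its head in one of the stand's three holes (drawn anew each time), head above the stand's top
- stand: plain wooden stand, 60 x 180 x 36 mm tall, fixed. Origin under its centre; three through holes of 13 mm at y = -60, 0 and +60 mm of its own frame, along its long axis (y)
- hex_bolt: hexagon-headed bolt (head 17 mm across flats, 8 mm tall, dark) hanging in another hole of the stand; not needed. Origin at the underside of its head, at the stand's top
- rivet: small dome-headed rivet (head 17 mm across, 6 mm tall) hanging in the remaining hole of the stand; not needed. Origin at the underside of its head
- shears: forged steel shears, 290 mm long, lying flat and strapped to a fixed wooden assembly block (100 x 150 x 40 mm tall). Origin under the block, on the pivot axis. Blades run along +y to 132 mm, two looped handles along -y to 163 mm, all under 60 mm above the table; a hold-down strap across the handle shanks 55 mm along -y has two bolts that reach 67 mm above the table
- pivot_hole (a point): centre of the mouth of the pivot hole of the shears, 54 mm above the table: a straight upright 13 mm hole in the round pivot boss (42 mm across, 14 mm thick), going on through the block. With the pin fully down its head's underside rests on the boss, so its head centre is 6 mm above this point
- loupe_grip (a point): point to grip on the loupe: on the axis of its flat-sided wooden handle, close to the balance point. The handle is 20 mm wide and 20 mm tall, reaches from 66 mm behind this point to 36 mm ahead of it, and lies flat on the table at the start (point 10 mm above the table). +x runs along the handle towards the glass, z up. 86 g give or take a quarter
- loupe_glass (a point): centre of the loupe's glass, 75 mm ahead (+x) of loupe_grip at the same height; glass 44 mm across in a brass rim 54 mm across and 10 mm thick; z is the normal of the glass
- jaw_tip (a point): tip of the scriber jaw of the height gauge (steel column on a cast base, 302 mm tall in all, black carriage): the point, on the underside of the jaw at its very end, marks the focal height, set anew each time to 115 to 160 mm above the table. The jaw is a 10 mm wide, 9 mm high steel blade that points along -y of this frame; the column stands 105 mm behind the tip along +y
- gauge: base of the height gauge, 75 x 115 mm, fixed. Origin under its centre; the column stands 30 mm along +y of it, the jaw points along -y
- spare_handle: loose spare wooden tool handle with a brass ferrule, about 100 x 24 x 24 mm, lying flat; not needed
- hammer: hammer lying on the bench; not needed
- jar: closed jar, 64 mm across and 85 mm tall; not needed
- whetstone: grey whetstone, 55 x 170 x 28 mm; not needed

How it is judged:
By the outcome, as a careful person would: the job done as asked, in the order asked, and still so for the second after the job is handed in, while the arm keeps its last pose, push and grip.
It also fails if it takes over 59 s, if anything falls off the work surface, if the arm or the gripper's body presses on something with over 40 N, if the wrist force passes 120 N, or if a joint passes its speed limit or range.

## Working session

There is one attempt and no reset: what is moved stays moved. The work goes in short steps, Python scripts to look and compute and a tool call to move; the robot and the scene stay as the last step left them, time stands still between calls to the robot, and variables do not carry over. Pictures are saved under pics/ and viewed, at most 10 in all, crops included, and the job is handed in when it is done.

Besides the shell and the picture viewer there is one more tool, called in YAML: its name, and indented under it one key for each argument. apply_moves: Moves the arm, as the interface text tells. Its arguments: {"type":"object","properties":{"commands":{"type":"array","items":{"type":"object","properties":{"travel":{"type":"array","items":{"type":"number","minimum":-1,"maximum":1}},"rotation":{"type":"array","items":{"type":"number","minimum":-1,"maximum":1}}}}},"gripper":{"type":"number"}},"required":["commands"]}

```bash
ls; mkdir -p pics; cat > h.py <<'E'
import numpy as np, cv2
from workcell import manip
from scipy.spatial.transform import Rotation as R
def T(s=None):
    s=s or manip.read_state(); M=np.eye(4); M[:3,:3]=R.from_quat(s["tcp_rot"]).as_matrix(); M[:3,3]=s["tool_pos"]; return M
def snap(n):
    M=T(); d=manip.snapshot(n); d["C"]=np.array(d["cam_to_world"]) if n!="wrist" else M@np.array(d["mount"]); return d
def cloud(d):
    h,w=d["depth"].shape; u,v=np.meshgrid(np.arange(w),np.arange(h)); z=d["depth"]
    P=np.stack([(u-d["cx"])/d["fx"]*z,-(v-d["cy"])/d["fy"]*z,-z,np.ones_like(z)],-1)
    W=(P@d["C"].T)[...,:3]; W[z==0]=np.nan; return W
def proj(d,p):
    q=np.linalg.inv(d["C"])@np.append(p,1); return d["cx"]+d["fx"]*q[0]/-q[2], d["cy"]-d["fy"]*q[1]/-q[2]
E
python3 - <<'E'
from h import *
np.set_printoptions(precision=4,suppress=True)
print(manip.tcp_to_grasp); s=manip.read_state(); print(s); print(T())
for n in ("top","scene"):
    d=snap(n); cv2.imwrite(f"pics/{n}0.png",d["img"]); np.savez(n+"0.npz",W=cloud(d),img=d["img"])
    print(n,d["C"],d["fx"],[k for k in d if k not in("img","depth")])
    for k in ["pin_head","stand","hex_bolt","rivet","shears","pivot_hole","loupe_grip","loupe_glass","jaw_tip","gauge","spare_handle","hammer","jar","whetstone"]:
        r=manip.recognise(k,d); print(k,[(np.round(x["point"],4),round(x["p"],2)) for x in r[:2]], np.round(proj(d,r[0]["point"])) if r else "")
E
```

```text
pics
-0.0187
{'time': 0.0, 'joints': array([ 1.178 ,  0.3142, -0.0481,  1.2102, -0.    ,  1.5708]), 'joint_vel': array([ 0.0006,  0.0009,  0.    , -0.0011, -0.0007,  0.0004]), 'tau': array([  0.0033, -53.9593,  33.9748,   0.0191,   0.0002,   0.    ]), 'tool_pos': array([0.2294, 0.5538, 0.2304]), 'tcp_rot': array([ 0.1951,  0.9808, -0.0008, -0.0002]), 'wrist_force': array([0.468 , 1.0294, 0.2485]), 'torque': array([-0.01  , -0.0332,  0.0036]), 'finger_force': 0.0, 'opening': 1.00231266767376}
[[-0.9238  0.3828 -0.0006  0.2294]
 [ 0.3828  0.9238 -0.0016  0.5538]
 [-0.     -0.0017 -1.      0.2304]
 [ 0.      0.      0.      1.    ]]
top [[-0.0089  0.9762 -0.2169  0.3505]
 [-0.9999 -0.0101 -0.0045 -0.0378]
 [-0.0066  0.2168  0.9762  1.3063]
 [ 0.      0.      0.      1.    ]] 407.8188142672495 ['fx', 'fy', 'cx', 'cy', 'cam_to_world', 'shot', 'C']
pin_head [] 
stand [(array([0.4493, 0.1979, 0.0328]), 0.88)] [188. 252.]
hex_bolt [(array([0.4521, 0.1964, 0.0328]), 0.42)] [188. 252.]
rivet [(array([ 0.6912, -0.3823,  0.0217]), 0.46)] [369. 176.]
shears [(array([ 0.6402, -0.0065,  0.0484]), 0
[... 1105 characters left out ...]
 174.]
shears [(array([ 0.6544, -0.0066,  0.0464]), 0.76)] [267. 212.]
pivot_hole [(array([ 0.6609, -0.0073,  0.0449]), 0.86)] [267. 214.]
loupe_grip [(array([ 0.547 , -0.3365,  0.0159]), 0.97)] [136. 187.]
loupe_glass [(array([ 0.543 , -0.3388,  0.0182]), 0.77)] [135. 185.]
jaw_tip [(array([0.6375, 0.3391, 0.1593]), 0.57)] [422. 173.]
gauge [(array([0.6395, 0.3431, 0.1052]), 0.95)] [416. 187.]
spare_handle [(array([ 0.4364, -0.1323,  0.0188]), 0.84)] [215. 149.]
hammer [(array([ 0.6943, -0.3708,  0.0265]), 0.74)] [115. 238.]
jar [(array([0.7794, 0.1731, 0.0796]), 0.73), (array([ 0.8032, -0.0222,  0.0266]), 0.55)] [353. 250.]
whetstone [(array([ 0.8049, -0.022 ,  0.0307]), 0.84)] [265. 274.]
```

```bash
python3 -c "
import cv2,numpy as np
a=cv2.imread('pics/top0.png');b=cv2.imread('pics/scene0.png');print(a.shape)
cv2.imwrite('pics/both.png',cv2.resize(np.vstack([a,b]),(400*1,600)))"
```

```text
(384, 512, 3)
```

View pics/top0.png

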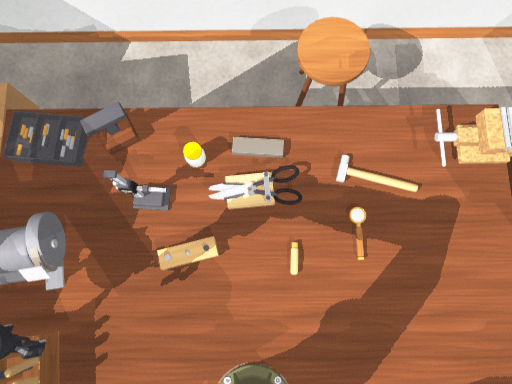

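View pics/scene0.png

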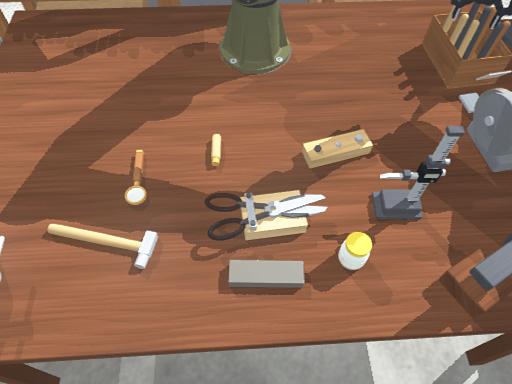

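The top view shows the stand at (188,252), shears at (255,190), loupe at (358,225) and gauge near (145,190). The scene view shows the dark hex bolt at (317,149), a rivet at (338,145) and the bright pin head at (358,138), which is the +y hole. Next I move over the stand, with the fingers closing across it.

apply_moves:
  commands:
    - {"travel": [-0.09, -0.07, -0.02]}
    - {"travel": [-0.09, -0.07, -0.02]}
    - {"travel": [-0.09, -0.07, -0.02]}
    - {"travel": [-0.09, -0.07, -0.02]}
    - {"travel": [-0.09, -0.07, -0.02]}

```text
validation failed for argument at $.co...
```

apply_moves:
  commands:
    - {"travel": [-0.09, -0.07, -0.02]}
    - {"travel": [-0.09, -0.07, -0.02]}
    - {"travel": [-0.09, -0.07, -0.02]}
    - {"travel": [-0.09, -0.07, -0.02]}
    - {"travel": [-0.09, -0.07, -0.02]}

```text
validation failed for argument at $.co...
```

apply_moves:
  commands:
    - {"travel": [-0.09, -0.07, -0.02]}
    - {"travel": [-0.09, -0.07, -0.02]}
    - {"rotation": [0, 0, 0.018]}
    - {"rotation": [0, 0, 0.019]}
    - {"rotation": [0, 0, 0.019]}

```text
validation failed for argument at $.co...
```

apply_moves:
  commands:
    - {"rotation": [0, 0, 0.018]}
    - {"rotation": [0, 0, 0.019]}
    - {"rotation": [0, 0, 0.019]}
    - {"rotation": [0, 0, 0.019]}
    - {"rotation": [0, 0, 0.019]}

```text
validation failed for argument at $.co...
```

```bash
python3 - <<'E'
from h import *
np.set_printoptions(precision=4,suppress=True)
s=manip.read_state(); print(s["time"],s["joints"]); print(T())
d=snap("wrist"); print(np.array(d["mount"]),d["fx"],d["cx"],d["cy"],d.keys())
W=cloud(d); cv2.imwrite("pics/w1.png",d["img"]); np.savez("w1.npz",W=W,img=d["img"],C=d["C"])
for k in ["pin_head","stand","hex_bolt","rivet"]:
    r=manip.recognise(k,d); print(k,[(x["point"],round(x["p"],2),np.round(proj(d,x["point"]))) for x in r[:2]])
E
```

```text
1.5 [ 1.178   0.3135 -0.0471  1.2102  0.      1.5708]
[[-0.9238  0.3828 -0.      0.2297]
 [ 0.3828  0.9238  0.      0.5543]
 [ 0.      0.     -1.      0.2313]
 [ 0.      0.      0.      1.    ]]
[[-0.0005  0.9641  0.2654  0.067 ]
 [ 1.      0.0006 -0.0005  0.0002]
 [-0.0007  0.2654 -0.9641 -0.1438]
 [ 0.      0.      0.      1.    ]] 339.61931432428236 252.7656603526723 195.17882306714364 dict_keys(['img', 'depth', 'fx', 'fy', 'cx', 'cy', 'mount', 'shot', 'C'])
pin_head []
stand []
hex_bolt []
rivet []
```

View pics/w1.png

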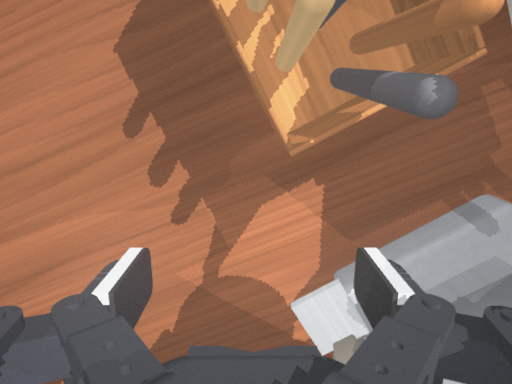

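The picture shows only bench and knife block, because the moves were refused. Rows need both fields, so I'm sending them again.

apply_moves:
  commands:
    - {"travel": [-0.09, -0.07, -0.02], "rotation": [0, 0, 0]}
    - {"travel": [-0.09, -0.07, -0.02], "rotation": [0, 0, 0]}
    - {"travel": [-0.09, -0.07, -0.02], "rotation": [0, 0, 0]}
    - {"travel": [-0.09, -0.07, -0.02], "rotation": [0, 0, 0]}
    - {"travel": [-0.09, -0.07, -0.02], "rotation": [0, 0, 0]}

```text
time: 2.17
tool_pos: [0.3146, 0.4043, 0.2616]
tcp_rot: [0.195, 0.981, 0.0, 0.0]
wrist_force: [1.1, -0.3, 0.1]
opening: 0.998
finger_force: 0.0
```

apply_moves:
  commands:
    - {"travel": [-0.09, -0.07, -0.02], "rotation": [0, 0, 0]}
    - {"travel": [-0.09, -0.07, -0.02], "rotation": [0, 0, 0]}
    - {"travel": [-0.09, -0.07, -0.02], "rotation": [0, 0, 0]}
    - {"travel": [-0.09, -0.07, -0.02], "rotation": [0, 0, 0]}
    - {"travel": [-0.09, -0.07, -0.02], "rotation": [0, 0, 0]}

```text
time: 2.58
tool_pos: [0.3992, 0.2554, 0.2919]
tcp_rot: [0.195, 0.981, 0.0, 0.0]
wrist_force: [0.7, 0.4, 0.3]
opening: 0.999
finger_force: 0.0
```

apply_moves:
  commands:
    - {"travel": [-0.09, -0.07, -0.02], "rotation": [0, 0, 0]}
    - {"travel": [-0.09, -0.07, -0.02], "rotation": [0, 0, 0]}
    - {"travel": [0, 0, 0], "rotation": [0, 0, 0.018]}
    - {"travel": [0, 0, 0], "rotation": [0, 0, 0.019]}
    - {"travel": [0, 0, 0], "rotation": [0, 0, 0.019]}

```text
time: 3.0
tool_pos: [0.433, 0.1966, 0.3036]
tcp_rot: [0.368, 0.93, 0.0, 0.0]
wrist_force: [-0.2, 0.4, -0.3]
opening: 0.991
finger_force: 0.0
```

apply_moves:
  commands:
    - {"travel": [0, 0, 0], "rotation": [0, 0, 0.018]}
    - {"travel": [0, 0, 0], "rotation": [0, 0, 0.019]}
    - {"travel": [0, 0, 0], "rotation": [0, 0, 0.019]}
    - {"travel": [0, 0, 0], "rotation": [0, 0, 0.019]}
    - {"travel": [0, 0, 0], "rotation": [0, 0, 0.019]}

```text
time: 3.42
tool_pos: [0.4325, 0.1974, 0.3034]
tcp_rot: [0.621, 0.783, 0.0, 0.0]
wrist_force: [-0.2, -0.0, 0.6]
opening: 0.998
finger_force: 0.0
```

```bash
python3 - <<'E'
from h import *
np.set_printoptions(precision=4,suppress=True)
s=manip.read_state(); print(s["time"],s["joints"]); print(T())
d=snap("wrist")
W=cloud(d); cv2.imwrite("pics/w2.png",d["img"]); np.savez("w2.npz",W=W,img=d["img"],C=d["C"])
for k in ["pin_head","stand"]:
    r=manip.recognise(k,d); print(k,[(x["point"],round(x["p"],2),np.round(proj(d,x["point"]))) for x in r[:2]])
E
```

```text
3.4167 [ 0.4282  0.0569 -0.1963  1.3173 -0.      1.7695]
[[-0.2276  0.9738  0.0002  0.4325]
 [ 0.9738  0.2276  0.0001  0.1974]
 [ 0.      0.0002 -1.      0.3034]
 [ 0.      0.      0.      1.    ]]
pin_head [([0.4331, 0.2615, 0.0462], 0.59, array([266., 106.])), ([0.3895, -0.1225, 0.0116], 0.48, array([177., 353.]))]
stand [([0.4494, 0.2101, 0.0381], 0.92, array([268., 152.])), ([0.6092, 0.0106, 0.0425], 0.67, array([347., 320.]))]
```

View pics/w2.png

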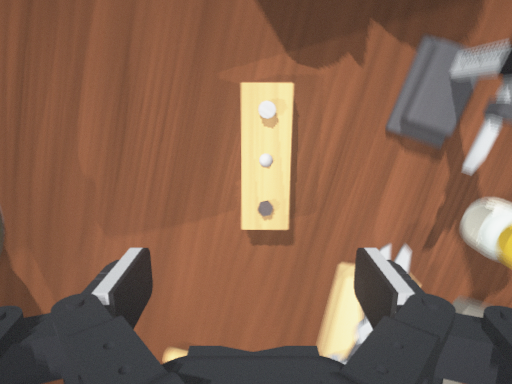

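The wrist view shows the stand upright in the picture, with the bright flat pin head at (267,109), the rivet at (265,160) and the dark bolt at (265,208). I'll fit them metrically.

```bash
python3 - <<'E'
from h import *
np.set_printoptions(precision=4,suppress=True)
for f in ("w2","top0","scene0"):
    W=np.load(f+".npz")["W"]
    m=(abs(W[...,2]-.036)<.004)&(np.hypot(W[...,0]-.449,W[...,1]-.2)<.13)&(W[...,1]>.07)
    n,l,st,c=cv2.connectedComponentsWithStats(m.astype(np.uint8)); i=1+st[1:,4].argmax()
    P=W[l==i]; r=cv2.minAreaRect((P[:,:2]*1000).astype(np.float32)); print(f,r,np.median(P[:,2]))
    h=(W[...,2]>.0425)&(W[...,2]<.053)&(np.hypot(W[...,0]-.435,W[...,1]-.26)<.025)
    Q=W[h]; print(len(Q),Q.mean(0) if len(Q) else 0,(Q.max(0)+Q.min(0))/2 if len(Q) else 0)
    # boss & block
    b=(W[...,2]>.049)&(W[...,2]<.075)&(np.hypot(W[...,0]-.645,W[...,1]+.005)<.2)
    Q=W[b]; print("shears",len(Q),Q.mean(0) if len(Q) else 0)
    j=(W[...,2]>.1)&(np.hypot(W[...,0]-.63,W[...,1]-.33)<.1); Q=W[j]; print("gauge",len(Q),Q.min(0) if len(Q) else 0,Q.max(0) if len(Q) else 0)
E
```

```text
w2 ((448.09771728515625, 199.9608154296875), (60.17593765258789, 180.4046173095703), 13.747138977050781) 0.03727787526395754
240 [0.4336 0.2585 0.0492] [0.4336 0.2585 0.0495]
shears 679 [0.6592 0.0726 0.0553]
gauge 2557 [0.6141 0.2514 0.1   ] [0.6351 0.3685 0.1556]
top0 ((450.01983642578125, 200.30609130859375), (60.78536605834961, 180.39602661132812), 13.733153343200684) 0.035703486020832065
33 [0.4357 0.2583 0.0477] [0.4351 0.2585 0.0476]
shears 1080 [ 0.6513 -0.0236  0.0545]
gauge 561 [0.6167 0.2519 0.101 ] [0.6467 0.3903 0.305 ]
scene0 ((448.513427734375, 199.88919067382812), (63.9161376953125, 181.9608612060547), 14.04986572265625) 0.03529689485863097
41 [0.4359 0.2571 0.0469] [0.4338 0.2568 0.0468]
shears 1694 [ 0.6528 -0.0293  0.0537]
gauge 1471 [0.6159 0.251  0.1001] [0.6493 0.3903 0.3045]
```

apply_moves:
  commands:
    - {"travel": [0.098, 0.026, 0], "rotation": [0, 0, 0]}
    - {"travel": [0.098, 0.026, 0], "rotation": [0, 0, 0]}
    - {"travel": [0, 0, 0.11], "rotation": [0, 0, 0]}
    - {"travel": [0, 0, 0.11], "rotation": [0, 0, 0]}
    - {"travel": [0, 0, 0.11], "rotation": [0, 0, 0]}
  gripper: 0.0

```text
time: 3.98
tool_pos: [0.4343, 0.2592, 0.2036]
tcp_rot: [0.617, 0.787, 0.001, 0.0]
wrist_force: [0.2, 1.2, 0.1]
opening: 0.5
finger_force: 0.0
```

apply_moves:
  commands:
    - {"travel": [0, 0, 0.11], "rotation": [0, 0, 0]}
    - {"travel": [0, 0, 0.11], "rotation": [0, 0, 0]}
    - {"travel": [0, 0, 0.1], "rotation": [0, 0, 0]}
    - {"travel": [0, 0, 0], "rotation": [0, 0, 0]}

```text
time: 4.32
tool_pos: [0.43, 0.256, 0.1029]
tcp_rot: [0.618, 0.786, -0.004, -0.002]
wrist_force: [-1.3, -0.6, -0.3]
opening: 0.498
finger_force: 0.0
```

```bash
python3 - <<'E'
from h import *
np.set_printoptions(precision=4,suppress=True)
s=manip.read_state(); print(s["time"],s["opening"]); print(T())
d=snap("wrist")
W=cloud(d); cv2.imwrite("pics/w3.png",d["img"]); np.savez("w3.npz",W=W,img=d["img"],C=d["C"])
m=(W[...,2]>.043)&(W[...,2]<.053)&(np.hypot(W[...,0]-.4345,W[...,1]-.2583)<.02); Q=W[m]
print(len(Q),Q.mean(0),(Q.max(0)+Q.min(0))/2,Q.max(0)-Q.min(0)); P=T(); print("in tool",(np.linalg.inv(P)@np.append(Q.mean(0),1)))
E
```

```text
4.3167 0.4981588690872095
[[-0.2364  0.9716 -0.008   0.43  ]
 [ 0.9717  0.2363 -0.0048  0.256 ]
 [-0.0028 -0.0089 -1.      0.1029]
 [ 0.      0.      0.      1.    ]]
832 [0.4335 0.2594 0.0489] [0.4337 0.2586 0.0472] [0.0194 0.0197 0.0084]
in tool [0.0021 0.0029 0.057  1.    ]
```

View pics/w3.png

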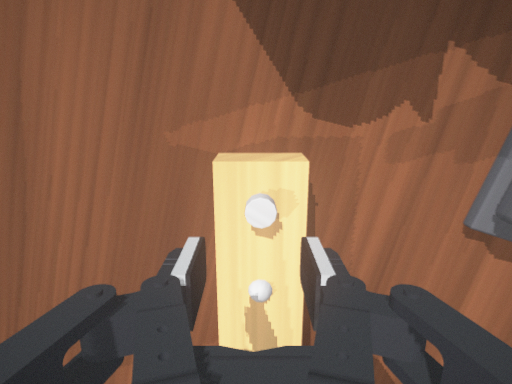

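The picture shows the pin head at (261,211), between the fingers and just ahead of them, with the rivet at (260,290). I'll let the arm settle and then correct.

apply_moves:
  commands:
    - {"travel": [0, 0, 0], "rotation": [0, 0, 0]}
    - {"travel": [0, 0, 0], "rotation": [0, 0, 0]}
    - {"travel": [0, 0, 0], "rotation": [0, 0, 0]}

```text
time: 4.62
tool_pos: [0.4356, 0.2593, 0.1106]
tcp_rot: [0.619, 0.785, 0.002, 0.001]
wrist_force: [0.2, 0.3, 0.5]
opening: 0.499
finger_force: 0.0
```

```bash
python3 - <<'E'
from h import *
np.set_printoptions(precision=4,suppress=True)
print(T())
d=snap("wrist"); W=cloud(d)
m=(W[...,2]>.043)&(W[...,2]<.053)&(np.hypot(W[...,0]-.4345,W[...,1]-.2583)<.02); Q=W[m]
print(len(Q),Q.mean(0),(Q.max(0)+Q.min(0))/2); print("in tool",(np.linalg.inv(T())@np.append((Q.max(0)+Q.min(0))/2,1)))
E
```

```text
[[-0.234   0.9722  0.0034  0.4356]
 [ 0.9722  0.234   0.002   0.2593]
 [ 0.0012  0.0038 -1.      0.1106]
 [ 0.      0.      0.      1.    ]]
760 [0.4336 0.2593 0.049 ] [0.4337 0.2587 0.0471]
in tool [-0.0001 -0.002   0.0632  1.    ]
```

apply_moves:
  commands:
    - {"travel": [0, 0, 0.06], "rotation": [0, 0, 0]}
    - {"travel": [0, 0, 0.07], "rotation": [0, 0, 0]}
    - {"travel": [0, 0, 0.05], "rotation": [0, 0, 0]}
    - {"travel": [0, 0, 0.03], "rotation": [0, 0, 0]}
    - {"travel": [0, 0, 0.02], "rotation": [0, 0, 0]}

```text
time: 5.08
tool_pos: [0.4341, 0.2583, 0.0392]
tcp_rot: [0.619, 0.785, 0.0, 0.0]
wrist_force: [0.2, -0.8, 0.6]
opening: 0.501
finger_force: 0.0
```

apply_moves:
  commands:
    - {"travel": [0, 0, 0], "rotation": [0, 0, 0]}
    - {"travel": [0, 0, 0], "rotation": [0, 0, 0]}
    - {"travel": [0, 0, 0], "rotation": [0, 0, 0]}
    - {"travel": [0, 0, 0], "rotation": [0, 0, 0]}

```text
time: 5.42
tool_pos: [0.4347, 0.2587, 0.0402]
tcp_rot: [0.619, 0.785, 0.001, 0.0]
wrist_force: [0.1, -0.2, -0.2]
opening: 0.498
finger_force: 0.0
```

apply_moves:
  commands:
    - {"travel": [0, 0, 0], "rotation": [0, 0, 0]}
    - {"travel": [0, 0, 0], "rotation": [0, 0, 0]}
    - {"travel": [0, 0, 0], "rotation": [0, 0, 0]}
    - {"travel": [0, 0, 0], "rotation": [0, 0, 0]}
  gripper: 1.0

```text
time: 5.75
tool_pos: [0.4342, 0.2585, 0.0401]
tcp_rot: [0.619, 0.785, 0.0, 0.0]
wrist_force: [-1.0, -0.4, 5.5]
opening: 0.18
finger_force: 58.5
```

apply_moves:
  commands:
    - {"travel": [0, 0, -0.02], "rotation": [0, 0, 0]}
    - {"travel": [0, 0, -0.04], "rotation": [0, 0, 0]}
    - {"travel": [0, 0, -0.06], "rotation": [0, 0, 0]}
    - {"travel": [0, 0, -0.08], "rotation": [0, 0, 0]}
    - {"travel": [0, 0, -0.08], "rotation": [0, 0, 0]}

```text
time: 6.17
tool_pos: [0.4334, 0.2579, 0.1241]
tcp_rot: [0.619, 0.785, -0.001, -0.0]
wrist_force: [0.1, 0.4, -0.8]
opening: 0.182
finger_force: 58.6
```

apply_moves:
  commands:
    - {"travel": [0, 0, -0.08], "rotation": [0, 0, 0]}
    - {"travel": [0, 0, -0.08], "rotation": [0, 0, 0]}
    - {"travel": [0, 0, -0.06], "rotation": [0, 0, 0]}
    - {"travel": [0, 0, 0], "rotation": [0, 0, 0]}
    - {"travel": [0, 0, 0], "rotation": [0, 0, 0]}

```text
time: 6.58
tool_pos: [0.4347, 0.2587, 0.1904]
tcp_rot: [0.619, 0.785, 0.001, 0.0]
wrist_force: [0.5, 0.1, -0.8]
opening: 0.182
finger_force: 58.6
```

```bash
python3 - <<'E'
from h import *
np.set_printoptions(precision=4,suppress=True)
s=manip.read_state(); print(s["time"],s["opening"],s["finger_force"]); print(T())
d=snap("wrist"); W=cloud(d); np.savez("w4.npz",W=W,img=d["img"],C=d["C"])
e=snap("scene"); V=cloud(e); np.savez("s4.npz",W=V,img=e["img"],C=e["C"])
u,v=map(int,proj(e,T()[:3,3])); c=e["img"][v-75:v+75,u-75:u+75]
a=d["img"][184:384,:]
cv2.imwrite("pics/m4.png",np.hstack([cv2.resize(a[:,130:390],(400,308)),cv2.resize(c,(308,308))]))
E
```

```text
6.5833 0.18178004532688205 58.62165570259094
[[-0.2334  0.9724  0.0022  0.4347]
 [ 0.9724  0.2334  0.0013  0.2587]
 [ 0.0008  0.0024 -1.      0.1904]
 [ 0.      0.      0.      1.    ]]
```

View pics/m4.png

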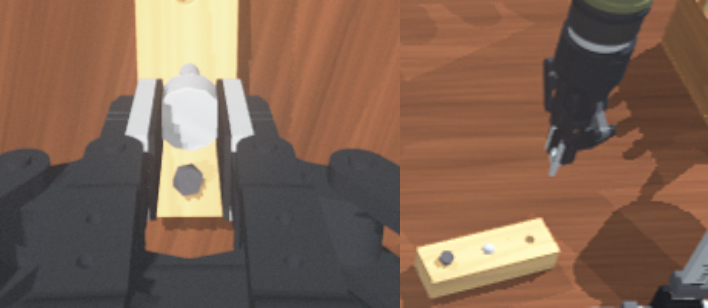

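The left crop shows the pin clamped upright between the pads with its shank beyond the head. The right crop shows the emptied hole. I'll check tilt, block and jaw from the saved clouds.

```bash
python3 - <<'E'
from h import *
np.set_printoptions(precision=4,suppress=True)
z=np.load("w4.npz"); W=z["W"]; M=T(); Tl=(W-M[:3,3])@M[:3,:3]
m=(abs(Tl[...,1])<.0075)&(abs(Tl[...,0])<.02)&(Tl[...,2]>-.03)&(Tl[...,2]<.045)
P=Tl[m]; ys,xs=np.nonzero(m); print(len(P),xs.min(),xs.max(),ys.min(),ys.max())
for y in range(ys.min(),ys.max()+1,4):
    q=Tl[y,244:258]; q=q[m[y,244:258]]
    if len(q): print(y,q.mean(0))
for f in("top0","scene0","s4"):
    W=np.load(f+".npz")["W"]
    b=(abs(W[...,2]-.04)<.003)&(np.hypot(W[...,0]-.645,W[...,1]+.005)<.11)
    r=cv2.minAreaRect((W[b][:,:2]*1000).astype(np.float32)); print(f,"block",b.sum(),r)
for f in("w2","top0","scene0","s4"):
    W=np.load(f+".npz")["W"]
    j=(W[...,2]>.1)&(W[...,2]<.2)&(abs(W[...,0]-.62)<.04)&(W[...,1]>.22)&(W[...,1]<.34); Q=W[j]; Q=Q[Q[:,1].argsort()]
    for a in np.arange(.245,.32,.01):
        q=Q[(Q[:,1]>=a)&(Q[:,1]<a+.01)]
        if len(q): print(f,a.round(3),len(q),q.min(0),q.max(0))
E
```

```text
1753 229 266 225 304
225 [0.0041 0.0017 0.0255]
229 [0.0041 0.0014 0.0197]
233 [ 0.0101  0.0009 -0.0012]
237 [ 0.0101  0.0007 -0.006 ]
241 [ 0.0102  0.0007 -0.0105]
245 [ 0.0085  0.0007 -0.0111]
249 [ 0.0067  0.0007 -0.0112]
253 [ 0.0049  0.0007 -0.0112]
257 [ 0.0031  0.0007 -0.0113]
261 [ 0.0011  0.0007 -0.0112]
265 [-0.0009  0.0007 -0.011 ]
269 [-0.0028  0.0007 -0.011 ]
273 [-0.0047  0.0007 -0.0112]
277 [-0.0067  0.0007 -0.011 ]
281 [-0.0088  0.0018 -0.0109]
top0 block 556 ((648.568115234375, 16.6395263671875), (101.18397521972656, 170.527587890625), 4.7607741355896)
scene0 block 1022 ((647.5343627929688, 13.985671997070312), (102.1431884765625, 165.87838745117188), 5.559136390686035)
s4 block 1018 ((647.4620971679688, 15.278526306152344), (102.72705841064453, 167.99838256835938), 5.203309535980225)
w2 0.245 46 [0.619  0.2514 0.1346] [0.6293 0.255  0.1396]
w2 0.255 163 [0.6186 0.2551 0.1335] [0.6303 0.265  0.1439]
w2 0.265 195 [0.6193 0.265  0.1344] [0.6309 0.275  0.1452]
w2 0.275 203 [0.6198 0.2751 0.1349] [0.6322 0.2849 0.1456]
w2 0.285 208 [0.6205 0.2851 0.1335] [0.6328 0.295  0
[... 920 characters left out ...]
85 26 [0.6219 0.2856 0.133 ] [0.6332 0.2949 0.1454]
scene0 0.295 51 [0.6206 0.2953 0.1312] [0.6378 0.3048 0.1549]
scene0 0.305 50 [0.6217 0.3052 0.1316] [0.6389 0.3148 0.1534]
scene0 0.315 21 [0.6222 0.3172 0.1373] [0.6364 0.325  0.1479]
s4 0.245 8 [0.6226 0.2512 0.1343] [0.6309 0.2539 0.1385]
s4 0.255 24 [0.6198 0.2551 0.1341] [0.6306 0.264  0.1433]
s4 0.265 30 [0.6196 0.265  0.1343] [0.6315 0.275  0.1444]
s4 0.275 25 [0.6211 0.2754 0.134 ] [0.6332 0.2845 0.1456]
s4 0.285 26 [0.6216 0.2855 0.1339] [0.633  0.2948 0.1446]
s4 0.295 51 [0.6211 0.2952 0.1296] [0.6376 0.3045 0.154 ]
s4 0.305 47 [0.6216 0.3053 0.1319] [0.6385 0.3144 0.1544]
s4 0.315 24 [0.6222 0.3151 0.1314] [0.6368 0.3245 0.1514]
```

apply_moves:
  commands:
    - {"travel": [-0.06, 0.023, 0.005], "rotation": [0, 0, 0]}
    - {"travel": [-0.1, 0.039, 0.005], "rotation": [0, 0, 0]}
    - {"travel": [-0.1, 0.039, 0.005], "rotation": [0, 0, 0]}
    - {"travel": [-0.1, 0.039, 0.005], "rotation": [0, 0, 0]}
    - {"travel": [-0.1, 0.039, 0.005], "rotation": [0, 0, 0]}

```text
time: 7.1
tool_pos: [0.5179, 0.1352, 0.1801]
tcp_rot: [0.619, 0.785, -0.001, -0.001]
wrist_force: [0.1, 0.5, 0.6]
opening: 0.18
finger_force: 58.6
```

apply_moves:
  commands:
    - {"travel": [-0.1, 0.039, 0.005], "rotation": [0, 0, 0]}
    - {"travel": [-0.1, 0.039, 0.005], "rotation": [0, 0, 0]}
    - {"travel": [-0.1, 0.039, 0.005], "rotation": [0, 0, 0]}
    - {"travel": [-0.1, 0.039, 0.005], "rotation": [0, 0, 0]}
    - {"travel": [-0.1, 0.039, 0.005], "rotation": [0, 0, 0]}

```text
time: 7.52
tool_pos: [0.6098, 0.0029, 0.1723]
tcp_rot: [0.619, 0.785, -0.001, -0.001]
wrist_force: [0.1, 1.4, -0.0]
opening: 0.184
finger_force: 58.6
```

apply_moves:
  commands:
    - {"travel": [-0.1, 0.039, 0.005], "rotation": [0, 0, 0]}
    - {"travel": [-0.08, 0.031, 0.005], "rotation": [0, 0, 0]}
    - {"travel": [-0.05, 0.02, 0], "rotation": [0, 0, 0]}
    - {"travel": [0, 0, 0], "rotation": [0, 0, 0.012]}
    - {"travel": [0, 0, 0], "rotation": [0, 0, 0.011]}

```text
time: 7.93
tool_pos: [0.6519, -0.0576, 0.1687]
tcp_rot: [0.676, 0.737, -0.001, -0.001]
wrist_force: [-0.2, 0.7, -0.5]
opening: 0.183
finger_force: 58.7
```

apply_moves:
  commands:
    - {"travel": [0, 0, 0], "rotation": [0, 0, 0]}
    - {"travel": [0, 0, 0], "rotation": [0, 0, 0]}
    - {"travel": [0, 0, 0], "rotation": [0, 0, 0]}
    - {"travel": [0, 0, 0], "rotation": [0, 0, 0]}

```text
time: 8.27
tool_pos: [0.6523, -0.0561, 0.1708]
tcp_rot: [0.674, 0.739, -0.0, -0.0]
wrist_force: [0.6, 0.3, -0.5]
opening: 0.183
finger_force: 58.7
```

```bash
python3 - <<'E'
from h import *
np.set_printoptions(precision=4,suppress=True)
s=manip.read_state(); print(s["time"],s["opening"],s["finger_force"],s["joint_vel"]); print(T())
d=snap("wrist"); W=cloud(d); np.savez("w5.npz",W=W,img=d["img"],C=d["C"],dep=d["depth"])
r=manip.recognise("pivot_hole",d); print([(x["point"],round(x["p"],2),np.round(proj(d,x["point"]))) for x in r[:2]])
cv2.imwrite("pics/w5.png",d["img"])
E
```

```text
8.2667 0.18284328540567252 58.67736339569092 [-0.     -0.0034  0.0063 -0.0018 -0.      0.006 ]
[[-0.0924  0.9957 -0.0008  0.6523]
 [ 0.9957  0.0924  0.0001 -0.0561]
 [ 0.0001 -0.0008 -1.      0.1708]
 [ 0.      0.      0.      1.    ]]
[([0.6498, 0.0029, 0.0524], 0.57, array([257., 113.]))]
```

View pics/w5.png

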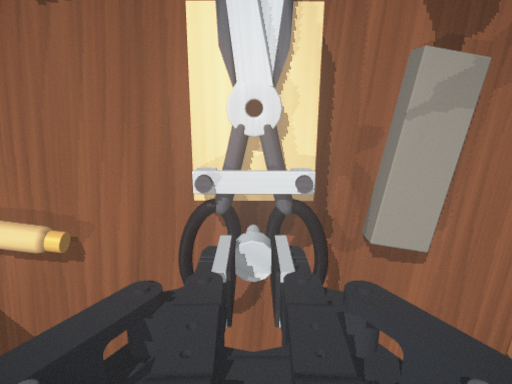

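The view shows the boss with its hole at (254,107), the strap at row 181 with its bolts, and the held pin at (252,255).

```bash
python3 - <<'E'
from h import *
np.set_printoptions(precision=4,suppress=True)
z=np.load("w5.npz"); W,img,C=z["W"],z["img"],z["C"]
g=cv2.cvtColor(img,cv2.COLOR_BGR2GRAY)
roi=np.zeros_like(g); cv2.circle(roi,(254,107),14,255,-1)
m=((g<130)&(roi>0)).astype(np.uint8)
n,l,st,c=cv2.connectedComponentsWithStats(m); i=1+st[1:,4].argmax(); print(st[1:],c[1:]); hu,hv=c[i]
b=((g>150)&(np.hypot(*(np.indices(g.shape)[::-1]-np.array([254,107])[:,None,None]))<45)&(abs(W[...,2]-.055)<.004))
bz=np.median(W[100:115,235:240,2]); print("boss z",bz)
from workcell import manip
d=manip.snapshot("wrist"); fx,fy,cx,cy=d["fx"],d["fy"],d["cx"],d["cy"]
M=T()
def ray(u,v,zw):
    r=C[:3,:3]@np.array([(u-cx)/fx,-(v-cy)/fy,-1]); return C[:3,3]+r*(zw-C[2,3])/r[2]
for zz in (.054,bz): print("hole",ray(hu,hv,zz))
# block edges (yellow) at z .04
hsv=cv2.cvtColor(img,cv2.COLOR_BGR2HSV)
B=W[(abs(W[...,2]-.041)<.004)&(abs(W[...,0]-.65)<.08)&(W[...,1]<.12)&(W[...,1]>-.1)&(hsv[...,1]>60)]
print("block",cv2.minAreaRect((B[:,:2]*1000).astype(np.float32)))
# head circle of pin in this picture (tool frame)
Tl=(W-M[:3,3])@M[:3,:3]
h=(abs(Tl[...,0])<.016)&(abs(Tl[...,1])<.0125)&(abs(Tl[...,2]+.0112)<.0015); Q=Tl[h]; print("pin head",len(Q),(Q.max(0)+Q.min(0))/2,Q.max(0)-Q.min(0),Q.mean(0))
# jaw height medians, top of blade
for f in("w2","top0","scene0","s4"):
    V=np.load(f+".npz")["W"]; k=(V[...,1]>.262)&(V[...,1]<.292)&(abs(V[...,0]-.626)<.008)&(V[...,2]>.125)&(V[...,2]<.16); q=V[k][:,2]
    print(f,np.percentile(q,[1,5,50,80,90,99]))
E
```

```text
[[246 100  17  16 220]] [[253.6955 107.5455]]
boss z 0.05513671983862117
hole [0.6473 0.007  0.054 ]
hole [0.6473 0.007  0.0551]
block ((647.2858276367188, 6.294227600097656), (100.27420043945312, 150.09368896484375), 4.887169361114502)
pin head 133 [ 0.0019 -0.     -0.0112] [0.0196 0.025  0.003 ] [ 0.0074  0.0001 -0.011 ]
w2 [0.1349 0.1359 0.1431 0.1441 0.1444 0.1452]
top0 [0.133  0.1368 0.142  0.1439 0.1443 0.1464]
scene0 [0.1325 0.1333 0.1409 0.1424 0.143  0.145 ]
s4 [0.134  0.1343 0.1412 0.1426 0.1437 0.1448]
```

apply_moves:
  commands:
    - {"travel": [0.05, 0.002, 0], "rotation": [0, 0, 0]}
    - {"travel": [0.1, 0, 0], "rotation": [0, 0, 0]}
    - {"travel": [0.06, 0, 0.03], "rotation": [0, 0, 0]}
    - {"travel": [0, 0, 0.07], "rotation": [0, 0, 0]}
    - {"travel": [0, 0, 0.08], "rotation": [0, 0, 0]}

```text
time: 8.83
tool_pos: [0.6488, 0.0087, 0.1186]
tcp_rot: [0.673, 0.739, 0.002, 0.001]
wrist_force: [0.6, 0.2, -0.5]
opening: 0.185
finger_force: 58.7
```

apply_moves:
  commands:
    - {"travel": [0, 0, 0.06], "rotation": [0, 0, 0]}
    - {"travel": [0, 0, 0.03], "rotation": [0, 0, 0]}
    - {"travel": [0, 0, 0], "rotation": [0, 0, 0]}
    - {"travel": [0, 0, 0], "rotation": [0, 0, 0]}
    - {"travel": [0, 0, 0], "rotation": [0, 0, 0]}

```text
time: 9.25
tool_pos: [0.6485, 0.0066, 0.0917]
tcp_rot: [0.674, 0.739, 0.001, 0.001]
wrist_force: [-0.1, 0.2, -0.0]
opening: 0.181
finger_force: 58.7
```

```bash
python3 - <<'E'
from h import *
np.set_printoptions(precision=4,suppress=True)
s=manip.read_state(); print(s["time"],s["wrist_force"],s["joint_vel"]); M=T(); print(M)
d=snap("wrist"); W=cloud(d); np.savez("w6.npz",W=W,img=d["img"],C=d["C"],dep=d["depth"])
print("hole px expected",proj(d,[.6473,.007,.054]),"pin tip px",proj(d,(M@[0,0,.0278,1])[:3]))
c=d["img"][120:320,150:360]; cv2.imwrite("pics/w6.png",cv2.resize(c,None,fx=2.8,fy=2.8,interpolation=cv2.INTER_CUBIC))
E
```

```text
9.25 [-0.0955  0.2094 -0.0193] [-0.005  -0.0067  0.0068 -0.0021 -0.0013  0.0003]
[[-0.0909  0.9959  0.002   0.6485]
 [ 0.9959  0.0909  0.0001  0.0066]
 [-0.0001  0.002  -1.      0.0917]
 [ 0.      0.      0.      1.    ]]
hole px expected (np.float64(250.18116337634345), np.float64(223.8789784050835)) pin tip px (np.float64(252.35237542401913), np.float64(231.17890953697207))
```

View pics/w6.png

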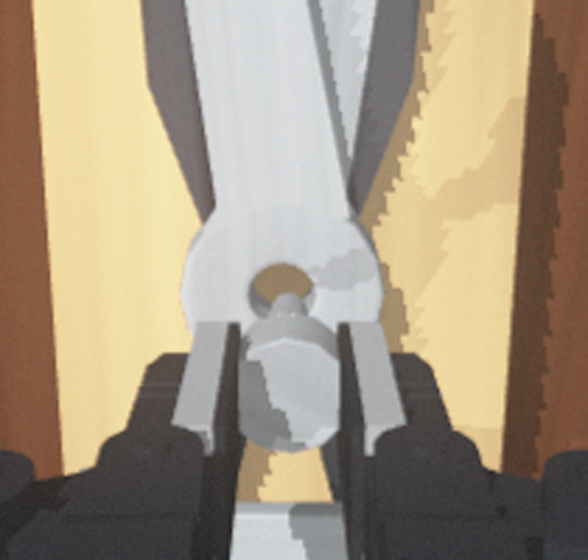

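The hole is at crop (282,288). The pin shank sits about 8 crop pixels to its right, roughly 2 mm. I'll correct and lower.

apply_moves:
  commands:
    - {"travel": [0.002, -0.006, 0], "rotation": [0, 0, 0]}
    - {"travel": [0, 0, 0.01], "rotation": [0, 0, 0]}
    - {"travel": [0, 0, 0.02], "rotation": [0, 0, 0]}
    - {"travel": [0, 0, 0.02], "rotation": [0, 0, 0]}
    - {"travel": [0, 0, 0.02], "rotation": [0, 0, 0]}

```text
time: 9.72
tool_pos: [0.6455, 0.0068, 0.0686]
tcp_rot: [0.674, 0.739, -0.0, -0.0]
wrist_force: [0.2, 0.2, -0.3]
opening: 0.188
finger_force: 58.7
```

apply_moves:
  commands:
    - {"travel": [0, 0, 0.015], "rotation": [0, 0, 0]}
    - {"travel": [0, 0, 0.01], "rotation": [0, 0, 0]}
    - {"travel": [0, 0, 0], "rotation": [0, 0, 0]}
    - {"travel": [0, 0, 0], "rotation": [0, 0, 0]}

```text
time: 10.05
tool_pos: [0.6459, 0.0067, 0.0615]
tcp_rot: [0.674, 0.739, -0.0, 0.0]
wrist_force: [2.0, -1.0, -1.3]
opening: 0.184
finger_force: 58.6
```

```bash
python3 - <<'E'
from h import *
np.set_printoptions(precision=4,suppress=True)
s=manip.read_state(); print(s["time"],s["wrist_force"],s["torque"]); M=T(); print(M)
E
```

```text
10.05 [ 1.9675 -0.9917 -1.3079] [-0.1972 -0.6003 -0.021 ]
[[-0.0908  0.9959  0.0001  0.6459]
 [ 0.9959  0.0908 -0.0002  0.0067]
 [-0.0003  0.0001 -1.      0.0615]
 [ 0.      0.      0.      1.    ]]
```

apply_moves:
  commands:
    - {"travel": [-0.001, 0.002, 0], "rotation": [0, 0, 0]}
    - {"travel": [0, 0, 0.008], "rotation": [0, 0, 0]}
    - {"travel": [0, 0, 0.007], "rotation": [0, 0, 0]}
    - {"travel": [0, 0, 0], "rotation": [0, 0, 0]}
    - {"travel": [0, 0, 0], "rotation": [0, 0, 0]}

```text
time: 10.47
tool_pos: [0.6465, 0.0066, 0.0581]
tcp_rot: [0.674, 0.739, 0.0, 0.0]
wrist_force: [-0.4, 0.6, 5.3]
opening: 0.187
finger_force: 59.4
```

apply_moves:
  commands:
    - {"travel": [0, 0, 0.006], "rotation": [0, 0, 0]}
    - {"travel": [0, 0, 0], "rotation": [0, 0, 0]}
    - {"travel": [0, 0, 0], "rotation": [0, 0, 0]}

```text
time: 10.72
tool_pos: [0.6466, 0.0066, 0.0579]
tcp_rot: [0.674, 0.739, 0.001, 0.001]
wrist_force: [-5.8, -0.4, 15.7]
opening: 0.184
finger_force: 60.6
```

apply_moves:
  commands:
    - {"travel": [0, 0, -0.006], "rotation": [0, 0, 0]}
    - {"travel": [0, 0, 0], "rotation": [0, 0, 0]}

```text
time: 10.88
tool_pos: [0.6467, 0.0065, 0.0581]
tcp_rot: [0.674, 0.739, 0.0, 0.001]
wrist_force: [-0.1, 0.1, 7.4]
opening: 0.184
finger_force: 59.3
```

apply_moves:
  commands:
    - {"travel": [0, 0, 0], "rotation": [0, 0, 0]}
    - {"travel": [0, 0, 0], "rotation": [0, 0, 0]}
    - {"travel": [0, 0, 0], "rotation": [0, 0, 0]}
  gripper: 0.2

```text
time: 11.13
tool_pos: [0.6456, 0.0067, 0.0566]
tcp_rot: [0.674, 0.739, -0.0, -0.001]
wrist_force: [1.2, 0.3, -0.6]
opening: 0.404
finger_force: 0.0
```

```bash
python3 - <<'E'
from h import *
np.set_printoptions(precision=4,suppress=True)
s=manip.read_state(); print(s["time"],s["opening"],s["wrist_force"]); M=T(); print(M)
d=snap("wrist"); W=cloud(d); np.savez("w7.npz",W=W,img=d["img"],C=d["C"],dep=d["depth"])
m=(np.hypot(W[...,0]-.647,W[...,1]-.007)<.0095)&(W[...,2]>.05)&(W[...,2]<.085); Q=W[m]; print(len(Q),np.percentile(Q[:,2],[1,10,50,90,99]))
t=Q[Q[:,2]>np.percentile(Q[:,2],40)]; A=np.c_[t[:,:2]-[.647,.007],np.ones(len(t))]; print(np.linalg.lstsq(A,t[:,2],rcond=None)[0],t.mean(0))
b=(np.hypot(W[...,0]-.647,W[...,1]-.007)>.013)&(np.hypot(W[...,0]-.647,W[...,1]-.007)<.02)&(W[...,1]>.012)&(W[...,2]<.06)&(W[...,2]>.048); print("boss",np.median(W[b][:,2]))
E
```

```text
11.1333 0.4042886791385445 [ 1.1698  0.3047 -0.5734]
[[-0.0909  0.9959 -0.0014  0.6456]
 [ 0.9959  0.0909  0.0002  0.0067]
 [ 0.0003 -0.0014 -1.      0.0566]
 [ 0.      0.      0.      1.    ]]
1645 [0.0551 0.0624 0.067  0.0679 0.0685]
[ 0.0014 -0.0008  0.0674] [0.647  0.0072 0.0674]
boss 0.055127824104198836
```

Head top reads 12.3 mm above the boss and level, so the pin is fully seated and released. I retreat upward and go to the loupe, turning so that the camera faces its glass.

apply_moves:
  commands:
    - {"travel": [0, 0, -0.02], "rotation": [0, 0, 0]}
    - {"travel": [0, 0, -0.05], "rotation": [0, 0, 0]}
    - {"travel": [0, 0, -0.1], "rotation": [0, 0, 0]}
    - {"travel": [0, 0, -0.12], "rotation": [0, 0, 0]}
    - {"travel": [0, 0, -0.12], "rotation": [0, 0, 0]}

```text
time: 11.6
tool_pos: [0.6453, 0.0066, 0.1811]
tcp_rot: [0.674, 0.739, -0.001, -0.001]
wrist_force: [0.1, -0.6, 0.6]
opening: 0.402
finger_force: 0.0
```

apply_moves:
  commands:
    - {"travel": [-0.1, -0.054, -0.02], "rotation": [0, 0, 0]}
    - {"travel": [-0.1, -0.054, 0], "rotation": [0, 0, 0]}
    - {"travel": [-0.1, -0.054, 0], "rotation": [0, 0, 0]}
    - {"travel": [-0.1, -0.054, 0], "rotation": [0, 0, 0]}
    - {"travel": [-0.1, -0.054, 0], "rotation": [0, 0, 0]}
  gripper: -0.3

```text
time: 12.02
tool_pos: [0.5785, -0.1512, 0.1868]
tcp_rot: [0.674, 0.739, 0.0, 0.0]
wrist_force: [0.6, -0.2, 0.2]
opening: 0.649
finger_force: 0.0
```

apply_moves:
  commands:
    - {"travel": [-0.1, -0.054, 0], "rotation": [0, 0, 0]}
    - {"travel": [-0.1, -0.054, 0], "rotation": [0, 0, 0]}
    - {"travel": [-0.1, -0.054, 0], "rotation": [0, 0, 0]}
    - {"travel": [-0.1, -0.054, 0], "rotation": [0, 0, 0]}
    - {"travel": [-0.1, -0.054, 0], "rotation": [0, 0, 0]}

```text
time: 12.43
tool_pos: [0.5113, -0.3082, 0.1867]
tcp_rot: [0.674, 0.739, 0.0, 0.0]
wrist_force: [1.2, -0.3, -0.6]
opening: 0.65
finger_force: 0.0
```

apply_moves:
  commands:
    - {"travel": [-0.1, -0.05, 0], "rotation": [0, 0, 0]}
    - {"travel": [0, 0, 0], "rotation": [0, 0, 0.018]}
    - {"travel": [0, 0, 0], "rotation": [0, 0, 0.019]}
    - {"travel": [0, 0, 0], "rotation": [0, 0, 0.019]}
    - {"travel": [0, 0, 0], "rotation": [0, 0, 0.019]}

```text
time: 12.85
tool_pos: [0.4997, -0.3384, 0.1865]
tcp_rot: [0.83, 0.558, 0.0, -0.0]
wrist_force: [0.2, 0.4, 0.3]
opening: 0.65
finger_force: 0.0
```

apply_moves:
  commands:
    - {"travel": [0, 0, 0], "rotation": [0, 0, 0.019]}
    - {"travel": [0, 0, 0], "rotation": [0, 0, 0.019]}
    - {"travel": [0, 0, 0], "rotation": [0, 0, 0.019]}
    - {"travel": [0, 0, 0], "rotation": [0, 0, 0.019]}
    - {"travel": [0, 0, 0], "rotation": [0, 0, 0.019]}

```text
time: 13.27
tool_pos: [0.4999, -0.338, 0.1866]
tcp_rot: [0.957, 0.29, -0.0, -0.0]
wrist_force: [0.1, 0.8, 0.4]
opening: 0.651
finger_force: 0.0
```

apply_moves:
  commands:
    - {"travel": [0, 0, 0], "rotation": [0, 0, 0.019]}
    - {"travel": [0, 0, 0], "rotation": [0, 0, 0.019]}
    - {"travel": [0, 0, 0], "rotation": [0, 0, 0.019]}
    - {"travel": [0, 0, 0], "rotation": [0, 0, 0.019]}
    - {"travel": [0, 0, 0], "rotation": [0, 0, 0.018]}

```text
time: 13.68
tool_pos: [0.4999, -0.338, 0.1866]
tcp_rot: [1.0, -0.001, -0.0, -0.0]
wrist_force: [-0.0, 0.1, 0.3]
opening: 0.65
finger_force: 0.0
```

apply_moves:
  commands:
    - {"travel": [0, 0, 0], "rotation": [0, 0, 0]}
    - {"travel": [0, 0, 0], "rotation": [0, 0, 0]}
    - {"travel": [0, 0, 0], "rotation": [0, 0, 0]}

```text
time: 13.93
tool_pos: [0.5, -0.3381, 0.1864]
tcp_rot: [1.0, 0.003, 0.0, -0.0]
wrist_force: [0.3, 0.6, 0.6]
opening: 0.653
finger_force: 0.0
```

```bash
python3 - <<'E'
from h import *
np.set_printoptions(precision=4,suppress=True)
s=manip.read_state(); print(s["time"],s["opening"],s["joints"],s["joint_vel"]); M=T(); print(M)
d=snap("wrist"); W=cloud(d); np.savez("w8.npz",W=W,img=d["img"],C=d["C"],dep=d["depth"])
for k in ("loupe_grip","loupe_glass"):
    print(k,[(x["point"],round(x["p"],2),np.round(proj(d,x["point"]))) for x in manip.recognise(k,d)[:2]])
m=(W[...,2]>.012)&(W[...,2]<.026)&(abs(W[...,0]-.52)<.12)&(abs(W[...,1]+.34)<.06)
n,l,st,c=cv2.connectedComponentsWithStats(m.astype(np.uint8)); 
for i in range(1,n):
    if st[i,4]>150: Q=W[l==i]; print(st[i],cv2.minAreaRect((Q[:,:2]*1000).astype(np.float32)),np.median(Q[:,2]))
cv2.imwrite("pics/w8.png",d["img"])
E
```

```text
13.9333 0.6529835921128253 [-0.5946  0.3404 -0.1131  1.1173  0.0001  2.5412] [ 0.0007 -0.0009 -0.002  -0.0018 -0.0002  0.0097]
[[ 1.      0.0058  0.0001  0.5   ]
 [ 0.0058 -1.      0.     -0.3381]
 [ 0.0001 -0.     -1.      0.1864]
 [ 0.      0.      0.      1.    ]]
loupe_grip [([0.5499, -0.3389, 0.0154], 0.89, array([254., 122.]))]
loupe_glass [([0.5423, -0.3385, 0.0145], 0.61, array([254., 130.]))]
[ 225   73   60  178 4949] ((508.4833068847656, -337.5923767089844), (53.19350051879883, 166.362548828125), 88.55262756347656) 0.016481642943579566
```

View pics/w8.png

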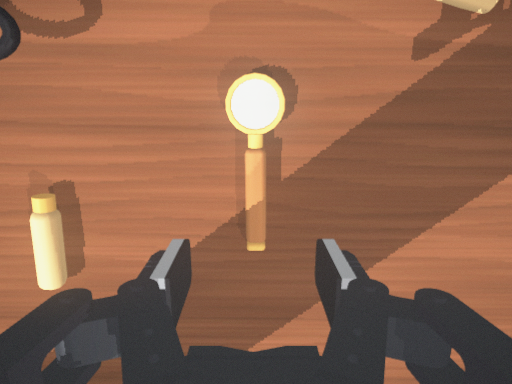

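The loupe lies along the image's vertical: glass at (255,103), handle from (256,148) to (256,250). I'll fit the axis.

```bash
python3 - <<'E'
from h import *
np.set_printoptions(precision=4,suppress=True)
z=np.load("w8.npz"); W=z["W"]
m=(W[...,2]>.012)&(W[...,2]<.026)&(abs(W[...,0]-.52)<.12)&(abs(W[...,1]+.34)<.06)
P=W[m]
a,b=P[:,0].min(),P[:,0].max(); print("x range",a,b)
h=P[(P[:,0]<.52)&(P[:,0]>a+.008)]; 
C=[];
for x in np.arange(.435,.52,.008):
    q=h[abs(h[:,0]-x)<.004]; C.append([x,(q[:,1].min()+q[:,1].max())/2,q[:,1].max()-q[:,1].min(),np.median(q[:,2])])
C=np.array(C); print(C); print("fit",np.polyfit(C[:,0],C[:,1],1))
r=P[P[:,0]>.54]; c,rad=cv2.minEnclosingCircle((r[:,:2]*1000).astype(np.float32)); print("rim",c,rad,(r.min(0)+r.max(0))/2)
print("table",np.median(W[200:240,150:200,2]), "handle in top cams")
for f in("top0","scene0"):
    V=np.load(f+".npz")["W"]; k=(V[...,2]>.009)&(V[...,2]<.026)&(abs(V[...,0]-.52)<.12)&(abs(V[...,1]+.34)<.05); q=V[k]; print(f,q.min(0),q.max(0),cv2.minAreaRect((q[:,:2]*1000).astype(np.float32)))
E
```

```text
x range 0.4251062745086943 0.591629562841189
[[ 0.435  -0.3407  0.0188  0.0204]
 [ 0.443  -0.3407  0.0188  0.021 ]
 [ 0.451  -0.3401  0.0197  0.021 ]
 [ 0.459  -0.3401  0.0195  0.0209]
 [ 0.467  -0.34    0.0194  0.0206]
 [ 0.475  -0.34    0.0193  0.0207]
 [ 0.483  -0.3399  0.0192  0.0208]
 [ 0.491  -0.3399  0.019   0.0207]
 [ 0.499  -0.3398  0.0189  0.0209]
 [ 0.507  -0.3398  0.0188  0.0207]
 [ 0.515  -0.3397  0.0186  0.0209]]
fit [ 0.0121 -0.3458]
rim (565.1860961914062, -338.8703308105469) 26.957853317260742 [ 0.5661 -0.3389  0.0152]
table nan handle in top cams
top0 [ 0.4279 -0.364   0.009 ] [ 0.5912 -0.3118  0.0251] ((510.44940185546875, -332.84893798828125), (51.28065490722656, 163.30703735351562), 84.77703094482422)
scene0 [ 0.4254 -0.3657  0.0091] [ 0.5934 -0.3127  0.0229] ((510.1716003417969, -332.1607666015625), (52.72366714477539, 167.6209716796875), 83.36717224121094)
```

apply_moves:
  commands:
    - {"travel": [-0.033, 0.006, 0.06], "rotation": [0, 0, 0]}
    - {"travel": [0, 0, 0.1], "rotation": [0, 0, 0]}
    - {"travel": [0, 0, 0.1], "rotation": [0, 0, 0]}
    - {"travel": [0, 0, 0.1], "rotation": [0, 0, 0]}
    - {"travel": [0, 0, 0.09], "rotation": [0, 0, 0]}

```text
time: 14.5
tool_pos: [0.4897, -0.3397, 0.0498]
tcp_rot: [1.0, 0.002, -0.0, -0.0]
wrist_force: [0.1, 0.5, -0.2]
opening: 0.647
finger_force: 0.0
```

apply_moves:
  commands:
    - {"travel": [0, 0, 0.06], "rotation": [0, 0, 0]}
    - {"travel": [0, 0, 0.05], "rotation": [0, 0, 0]}
    - {"travel": [0, 0, 0.03], "rotation": [0, 0, 0]}
    - {"travel": [0, 0, 0.01], "rotation": [0, 0, 0]}
    - {"travel": [0, 0, 0], "rotation": [0, 0, 0]}

```text
time: 14.92
tool_pos: [0.4898, -0.3397, 0.0059]
tcp_rot: [1.0, 0.002, -0.0, -0.0]
wrist_force: [0.1, -0.4, -0.9]
opening: 0.652
finger_force: 0.0
```

apply_moves:
  commands:
    - {"travel": [0, 0, 0], "rotation": [0, 0, 0]}
    - {"travel": [0, 0, 0], "rotation": [0, 0, 0]}
    - {"travel": [0, 0, 0], "rotation": [0, 0, 0]}

```text
time: 15.17
tool_pos: [0.4909, -0.3405, 0.0075]
tcp_rot: [1.0, 0.002, 0.001, 0.001]
wrist_force: [-0.0, -0.6, 0.1]
opening: 0.653
finger_force: 0.0
```

Descend 2 mm more and grip.

apply_moves:
  commands:
    - {"travel": [0, 0, 0.007], "rotation": [0, 0, 0]}
    - {"travel": [0, 0, 0], "rotation": [0, 0, 0]}

```text
time: 15.33
tool_pos: [0.4903, -0.3401, 0.0045]
tcp_rot: [1.0, 0.002, 0.0, 0.0]
wrist_force: [-0.1, 0.3, -0.4]
opening: 0.649
finger_force: 0.0
```

apply_moves:
  commands:
    - {"travel": [0, 0, 0], "rotation": [0, 0, 0]}
    - {"travel": [0, 0, 0], "rotation": [0, 0, 0]}
    - {"travel": [0, 0, 0], "rotation": [0, 0, 0]}
    - {"travel": [0, 0, 0], "rotation": [0, 0, 0]}
    - {"travel": [0, 0, 0], "rotation": [0, 0, 0]}
  gripper: 1.0

```text
time: 15.75
tool_pos: [0.4903, -0.3401, 0.0045]
tcp_rot: [1.0, 0.002, 0.0, 0.0]
wrist_force: [-0.5, 0.4, 2.9]
opening: 0.219
finger_force: 60.4
```

apply_moves:
  commands:
    - {"travel": [0, 0, 0], "rotation": [0, 0, 0]}
    - {"travel": [0, 0, -0.01], "rotation": [0, 0, 0]}
    - {"travel": [0, 0, -0.02], "rotation": [0, 0, 0]}
    - {"travel": [0, 0, -0.04], "rotation": [0, 0, 0]}
    - {"travel": [0, 0, -0.06], "rotation": [0, 0, 0]}

```text
time: 16.17
tool_pos: [0.4889, -0.3391, 0.0428]
tcp_rot: [1.0, 0.002, -0.001, -0.001]
wrist_force: [0.8, -0.4, -0.7]
opening: 0.215
finger_force: 59.9
```

apply_moves:
  commands:
    - {"travel": [0, 0, -0.08], "rotation": [0, 0, 0]}
    - {"travel": [0, 0, -0.08], "rotation": [0, 0, 0]}
    - {"travel": [0, 0, -0.08], "rotation": [0, 0, 0]}
    - {"travel": [0, 0, -0.08], "rotation": [0, 0, 0]}
    - {"travel": [0, 0, -0.08], "rotation": [0, 0, 0]}

```text
time: 16.58
tool_pos: [0.49, -0.3398, 0.1655]
tcp_rot: [1.0, 0.002, 0.0, 0.0]
wrist_force: [0.6, -0.5, -1.1]
opening: 0.216
finger_force: 59.9
```

apply_moves:
  commands:
    - {"travel": [0, 0, -0.06], "rotation": [0, 0, 0]}
    - {"travel": [0, 0, -0.04], "rotation": [0, 0, 0]}
    - {"travel": [0, 0, 0], "rotation": [0, 0, 0]}
    - {"travel": [0, 0, 0], "rotation": [0, 0, 0]}
    - {"travel": [0, 0, 0], "rotation": [0, 0, 0]}

```text
time: 17.0
tool_pos: [0.4896, -0.3396, 0.1927]
tcp_rot: [1.0, 0.001, -0.0, -0.0]
wrist_force: [-0.6, 0.2, -1.7]
opening: 0.213
finger_force: 59.9
```

```bash
cat > loupe.py <<'E'
from h import *
np.set_printoptions(precision=4,suppress=True)
s=manip.read_state(); print(s["time"],s["opening"],s["wrist_force"],s["joints"]); M=T(); print(M)
d=snap("wrist"); W=cloud(d); np.savez("wl.npz",W=W,img=d["img"],C=d["C"],dep=d["depth"])
Tl=(W-M[:3,3])@M[:3,:3]
m=(Tl[...,0]>.025)&(Tl[...,0]<.115)&(abs(Tl[...,1])<.035)&(abs(Tl[...,2])<.04)
r=Tl[m&(Tl[...,0]>.05)]; print(len(r),cv2.minEnclosingCircle((r[:,:2]*1000).astype(np.float32)))
A=np.c_[r[:,0]-.075,r[:,1],np.ones(len(r))]
k=np.ones(len(r),bool)
for _ in range(4):
    c=np.linalg.lstsq(A[k],r[k,2],rcond=None)[0]; e=r[:,2]-A@c; k=abs(e)<.0015
print("plane top (slope x,y, z at 75)",c,k.sum())
hd=Tl[(Tl[...,0]>.012)&(Tl[...,0]<.034)&(abs(Tl[...,1])<.008)&(abs(Tl[...,2])<.04)]
if len(hd)>10: print("handle",len(hd),np.polyfit(hd[:,0],hd[:,2],1),np.median(hd,0))
E
python3 loupe.py
```

```text
17.0 0.21332078822313674 [-0.645   0.2248 -1.6752] [-0.6064  0.3238 -0.1218  1.1261 -0.      2.5322]
[[ 1.      0.003  -0.0008  0.4896]
 [ 0.003  -1.      0.0005 -0.3396]
 [-0.0008 -0.0005 -1.      0.1927]
 [ 0.      0.      0.      1.    ]]
16866 ((75.20671081542969, -0.6377381682395935), 27.058963775634766)
plane top (slope x,y, z at 75) [-0.0101 -0.0008 -0.0088] 10582
handle 2125 [ 0.0228 -0.0169] [ 0.0235 -0.0001 -0.0164]
```

```bash
cat > rim.py <<'E'
from h import *
np.set_printoptions(precision=4,suppress=True)
def rim(W,c0,M):
    # all in world frame; returns rim plane in the loupe/tool axes
    Tl=(W-M[:3,3])@M[:3,:3]
    rr=np.hypot(Tl[...,0]-c0[0],Tl[...,1]-c0[1])
    for lo,hi in((.0228,.0262),(0,.020)):
        r=Tl[(rr>lo)&(rr<hi)&(abs(Tl[...,2]-c0[2])<.012)]
        A=np.c_[r[:,0]-c0[0],r[:,1]-c0[1],np.ones(len(r))]; k=np.ones(len(r),bool)
        for _ in range(6):
            c=np.linalg.lstsq(A[k],r[k,2],rcond=None)[0]; e=r[:,2]-A@c; k=abs(e)<max(.0012,1.5*np.median(abs(e)))
        print("  ",lo,len(r),k.sum(),c)
if __name__=="__main__":
    M0=np.eye(4); M0[:3,:3]=np.diag([1,-1,-1.]); M0[:3,3]=[.4903,-.3401,.0045]
    print("on table"); W=np.load("w8.npz")["W"]; rim(W,[.0749,-.0012,-.0105],M0)
    h=(W-M0[:3,3])@M0[:3,:3]; q=h[(h[...,0]>.012)&(h[...,0]<.034)&(abs(h[...,1])<.008)&(abs(h[...,2])<.04)]; print(np.polyfit(q[:,0],q[:,2],1),np.median(q,0))
    print("held"); rim(np.load("wl.npz")["W"],[.0752,-.0006,-.0105],T())
E
python3 rim.py
```

```text
on table
   0.0228 676 601 [ 0.0011  0.0027 -0.0117]
   0 1586 1268 [ 0.0018  0.0068 -0.0087]
[ 0.0202 -0.0168] [ 0.0235 -0.0004 -0.0164]
held
   0.0228 4010 3727 [ 0.0001  0.0003 -0.0122]
   0 9161 7754 [-0.0003 -0.0005 -0.0092]
```

The held rim is level and sits as it did on the table: glass centre about 75 mm ahead and 5.7 mm above the TCP. Carry it over, turning 40°.

apply_moves:
  commands:
    - {"travel": [0.017, -0.05, 0], "rotation": [0, 0, 0]}
    - {"travel": [0.029, -0.085, 0], "rotation": [0, 0, 0]}
    - {"travel": [0.029, -0.085, 0], "rotation": [0, 0, 0]}
    - {"travel": [0.029, -0.085, 0], "rotation": [0, 0, 0]}
    - {"travel": [0.029, -0.085, 0], "rotation": [0, 0, 0]}

```text
time: 17.47
tool_pos: [0.529, -0.2214, 0.1918]
tcp_rot: [1.0, 0.001, -0.001, -0.0]
wrist_force: [0.6, -0.4, -0.1]
opening: 0.215
finger_force: 59.9
```

apply_moves:
  commands:
    - {"travel": [0.029, -0.085, 0], "rotation": [0, 0, 0]}
    - {"travel": [0.029, -0.085, 0], "rotation": [0, 0, 0]}
    - {"travel": [0.029, -0.085, 0], "rotation": [0, 0, 0]}
    - {"travel": [0.029, -0.085, 0], "rotation": [0, 0, 0]}
    - {"travel": [0.029, -0.085, 0], "rotation": [0, 0, 0]}

```text
time: 17.88
tool_pos: [0.5722, -0.0937, 0.1918]
tcp_rot: [1.0, 0.002, -0.001, -0.0]
wrist_force: [0.1, -0.9, -0.6]
opening: 0.217
finger_force: 59.9
```

apply_moves:
  commands:
    - {"travel": [0.029, -0.085, 0], "rotation": [0, 0, 0]}
    - {"travel": [0.02, -0.06, 0], "rotation": [0, 0, 0]}
    - {"travel": [0.01, -0.03, 0], "rotation": [0, 0, 0]}
    - {"travel": [0, 0, 0], "rotation": [0, 0, -0.01]}
    - {"travel": [0, 0, 0], "rotation": [0, 0, -0.016]}

```text
time: 18.3
tool_pos: [0.5897, -0.0422, 0.192]
tcp_rot: [0.996, 0.085, -0.001, 0.0]
wrist_force: [0.1, -0.7, -0.8]
opening: 0.218
finger_force: 59.8
```

apply_moves:
  commands:
    - {"travel": [0, 0, 0], "rotation": [0, 0, -0.018]}
    - {"travel": [0, 0, 0], "rotation": [0, 0, -0.018]}
    - {"travel": [0, 0, 0], "rotation": [0, 0, -0.018]}
    - {"travel": [0, 0, 0], "rotation": [0, 0, -0.018]}
    - {"travel": [0, 0, 0], "rotation": [0, 0, -0.013]}

```text
time: 18.72
tool_pos: [0.5895, -0.0433, 0.1922]
tcp_rot: [0.938, 0.345, -0.001, -0.0]
wrist_force: [0.2, -0.2, 0.1]
opening: 0.214
finger_force: 59.8
```

apply_moves:
  commands:
    - {"travel": [0, 0, 0], "rotation": [0, 0, 0]}
    - {"travel": [0, 0, 0.04], "rotation": [0, 0, 0]}
    - {"travel": [0, 0, 0.05], "rotation": [0, 0, 0]}
    - {"travel": [0, 0, 0.04], "rotation": [0, 0, 0]}
    - {"travel": [0, 0, 0.02], "rotation": [0, 0, 0]}

```text
time: 19.13
tool_pos: [0.5888, -0.043, 0.146]
tcp_rot: [0.94, 0.342, -0.002, -0.001]
wrist_force: [-0.7, -0.1, -0.9]
opening: 0.217
finger_force: 59.8
```

apply_moves:
  commands:
    - {"travel": [0, 0, 0], "rotation": [0, 0, 0]}
    - {"travel": [0, 0, 0], "rotation": [0, 0, 0]}
    - {"travel": [0, 0, 0], "rotation": [0, 0, 0]}
    - {"travel": [0, 0, 0], "rotation": [0, 0, 0]}
    - {"travel": [0, 0, 0], "rotation": [0, 0, 0]}

```text
time: 19.55
tool_pos: [0.5909, -0.0427, 0.149]
tcp_rot: [0.939, 0.343, 0.001, 0.0]
wrist_force: [0.2, 0.5, -1.2]
opening: 0.214
finger_force: 59.8
```

```bash
cat > fin.py <<'E'
from rim import *
import sys
s=manip.read_state(); M=T(); print(s["time"],s["joints"],s["wrist_force"]); print(M)
d=snap("wrist"); W=cloud(d); np.savez("wf.npz",W=W,img=d["img"],C=d["C"]); cv2.imwrite("pics/wf_%d.png"%d["shot"],d["img"])
Tl=(W-M[:3,3])@M[:3,:3]
r=Tl[(Tl[...,0]>.06)&(Tl[...,0]<.115)&(abs(Tl[...,1])<.035)&(abs(Tl[...,2]+.01)<.01)]
c,rad=cv2.minEnclosingCircle((r[:,:2]*1000).astype(np.float32)); print("rim tool",c,rad); rim(W,[c[0]/1000,c[1]/1000,-.0105],M)
g=(M@[c[0]/1000,c[1]/1000,-.0057,1])[:3]; print("glass world",g)
M2=np.eye(4)
for n in("top","scene"):
    e=snap(n); V=cloud(e); D=np.hypot(V[...,0]-g[0],V[...,1]-g[1]); k=(D<.035)&(abs(V[...,2]-g[2])<.015); Q=V[k]
    print(n,len(Q),cv2.minEnclosingCircle((Q[:,:2]*1000).astype(np.float32)))
    q=V[(D>.0225)&(D<.0265)&(abs(V[...,2]-g[2])<.012)]; print("   rim z",np.percentile(q[:,2],[10,50,80,90]))
    k=(V[...,1]>.262)&(V[...,1]<.292)&(abs(V[...,0]-.626)<.012)&(V[...,2]>.125)&(V[...,2]<.16); print("   jaw z",np.percentile(V[k][:,2],[5,50,80,90]))
    st=V[(abs(V[...,0]-.449)<.015)&(abs(V[...,1]-.2)<.05)&(abs(V[...,2]-.036)<.005)]; print("   stand top",np.median(st[:,2]))
E
python3 fin.py
```

```text
19.55 [-0.0721  0.342  -0.1992  1.0283 -0.      2.3693] [ 0.1879  0.4852 -1.1503]
[[ 0.7647  0.6444  0.0013  0.5909]
 [ 0.6444 -0.7647 -0.0001 -0.0427]
 [ 0.0009  0.0009 -1.      0.149 ]
 [ 0.      0.      0.      1.    ]]
rim tool (75.49515533447266, -0.5001277923583984) 27.150590896606445
   0.0228 3948 3677 [ 0.0025  0.0009 -0.0116]
   0 9208 7810 [ 0.0035  0.0002 -0.0086]
glass world [0.6483 0.0063 0.1548]
top 0 ((0.0, 0.0), 0.0)Traceback (most recent call last):
  File "fin.py", line 13, in <module>
    q=V[(D>.0225)&(D<.0265)&(abs(V[...,2]-g[2])<.012)]; print("   rim z",np.percentile(q[:,2],[10,50,80,90]))
                                                                         ~~~~~~~~~~~~~^^^^^^^^^^^^^^^^^^^^^^
    return _quantile_unchecked(
        a, q, axis, out, overwrite_input, method, keepdims, weights)
    return _ureduce(a,
                    func=_quantile_ureduce_func,
    ...<5 lines>...
                    overwrite_input=overwrite_input,
                    method=method)
    r = func(a, **kwargs)
    result = _quantile(arr,
                       quantiles=q,
    ...<2 lines>...
                       out=out,
                       weights=wgt)
    slices_having_nans = np.isnan(arr[-1, ...])
                                  ~~~^^^^^^^^^
IndexError: index -1 is out of bounds for axis 0 with size 0
```

apply_moves:
  commands:
    - {"travel": [-0.001, -0.004, 0.012], "rotation": [0, 0, 0]}
    - {"travel": [0, 0, 0.02], "rotation": [0, 0, 0]}
    - {"travel": [0, 0, 0.02], "rotation": [0, 0, 0]}
    - {"travel": [0, 0, 0.01], "rotation": [0, 0, 0]}
    - {"travel": [0, 0, 0.004], "rotation": [0, 0, 0]}

```text
time: 20.07
tool_pos: [0.5885, -0.0418, 0.1272]
tcp_rot: [0.939, 0.343, -0.001, -0.0]
wrist_force: [0.1, 0.2, -1.1]
opening: 0.215
finger_force: 59.8
```

apply_moves:
  commands:
    - {"travel": [0, 0, 0], "rotation": [0, 0, 0]}
    - {"travel": [0, 0, 0], "rotation": [0, 0, 0]}
    - {"travel": [0, 0, 0], "rotation": [0, 0, 0]}
    - {"travel": [0, 0, 0], "rotation": [0, 0, 0]}
    - {"travel": [0, 0, 0], "rotation": [0, 0, 0]}

```text
time: 20.48
tool_pos: [0.5895, -0.0419, 0.1286]
tcp_rot: [0.939, 0.343, 0.0, 0.0]
wrist_force: [-0.0, -0.3, -0.5]
opening: 0.219
finger_force: 59.8
```

apply_moves:
  commands:
    - {"travel": [0, 0, 0], "rotation": [0, 0, 0]}
    - {"travel": [0, 0, 0], "rotation": [0, 0, 0]}
    - {"travel": [0, 0, 0], "rotation": [0, 0, 0]}
    - {"travel": [0, 0, 0], "rotation": [0, 0, 0]}
    - {"travel": [0, 0, 0], "rotation": [0, 0, 0]}

```text
time: 20.9
tool_pos: [0.5893, -0.0419, 0.1284]
tcp_rot: [0.939, 0.343, 0.0, 0.0]
wrist_force: [0.0, -0.2, -0.5]
opening: 0.217
finger_force: 59.8
```

```bash
sed -i 's/("top","scene")/("scene",)/' fin.py; echo 'cv2.imwrite("pics/sf_%d.png"%e["shot"],e["img"]); np.savez("sf.npz",W=V)' >> fin.py; python3 fin.py; python3 - <<'E'
import cv2,glob,numpy as np
a=cv2.imread(sorted(glob.glob('pics/wf_*'),key=lambda p:int(p[8:-4]))[-1]); b=cv2.imread(glob.glob('pics/sf_*')[-1])
cv2.imwrite('pics/fin.png',np.hstack([cv2.resize(a,(400,300)),cv2.resize(b[100:340,180:500],(400,300))]))
E
```

```text
20.9 [-0.071   0.3554 -0.2299  0.9855  0.      2.3701] [ 0.009  -0.1915 -0.4941]
[[ 0.7646  0.6446  0.0001  0.5893]
 [ 0.6446 -0.7646  0.     -0.0419]
 [ 0.      0.     -1.      0.1284]
 [ 0.      0.      0.      1.    ]]
rim tool (75.54771423339844, -0.5924155116081238) 27.053800582885742
   0.0228 3924 3637 [ 0.0017 -0.0002 -0.0116]
   0 9194 7774 [ 0.0044  0.0003 -0.0087]
glass world [0.6467 0.0072 0.1341]
scene 442 ((644.2979125976562, 3.9387271404266357), 30.941932678222656)
   rim z [0.1337 0.1373 0.1385 0.14  ]
   jaw z [0.1346 0.1406 0.142  0.1427]
   stand top 0.03528671856502896
```

View pics/fin.png

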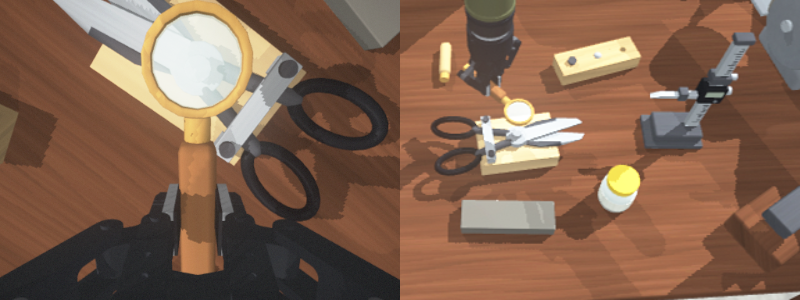

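The left view shows the glass held over the boss, with the pin seen through it near (200,65). The right view shows everything else in place. The rim's top is 3.5 mm below the jaw's top in the same camera (4 mm expected) and the centring agrees within 1 mm, so I'm handing in.

```bash
python3 -c "
from workcell import manip
print(manip.hand_in())"
```

```text
the job is handed in; nothing more can be done
None
```

The pin is fully seated in the shears' pivot hole and released, and I handed the job in with the loupe held level over it: centred within about 1 mm, at about 134 mm, which matches the jaw tip to within about 1 mm by my camera measurements.

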